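# Find the high side of a bent plotter spindle

## Task

The plotter's spindle is bent: slide the dial indicator down its column to the stop, by its press pad, so that the plunger rests on the spindle's sleeve. Then turn the spindle in its V-rests by its spokes until the high side is right under the plunger (the dial within half a millimetre of its highest reading, about 11), and leave it lying there with the indicator down. Keep the spindle seated in the rests and leave the other desk things where they are.

Things in the scene. Friction and masses are not known exactly. Their poses are not given: they have to be found in the camera images.
- fixture: Runout fixture, fixed to the desk. Origin: underside of the base plate (x -80 to 130, y -100 to 115, 16 mm thick) below the spindle's middle; x away from the robot, y along the spindle, z up. Two grey V-rests, 20 mm thick, 62 mm wide, at y = -65 and +65, hold the spindle's axis at z = 100. A steel column, 18 mm diameter, at x 85, y 30, reaches z = 250; the indicator slides on it.
- spindle: Bent steel plotter spindle, 236 mm long, about 0.95 kg in all, loose in the V-rests, free to turn; friction keeps it where it is left; 1 to 5 N sideways on a spoke turns it. Origin on its axis midway between the rests; y = turning axis, as the fixture's y at the start. Collars inside the rests leave 3 mm end play. It carries the sleeve (see plunger) and the hub; all turn as one.
- hub: Spoked hub fixed on the spindle's right end (spindle y = -115). Origin on the turning axis in the spokes' plane; y along the axis, z along one spoke. Boss 38 mm diameter, 28 mm long; five round spokes, 10 mm thick, every 72 degrees, ends 80 mm from the axis (so 20 to 180 mm above the desk). A closed gripper reaches down between two spokes and pushes one sideways to turn the spindle.
- carriage (a joint): How far the indicator carriage (dial, plunger and press pad together) is slid down its column, in m: 0 = fully up, 0.045 = fully down on a hard stop. It stays where it is left; pressing it down takes about 5 to 9 N.
- press_pad (a point): Middle of the top face of the black round press pad (38 mm diameter, 12 mm thick) on the carriage's left side, to be pushed straight down. In the fixture's frame at x 85, y 90, z = 236 mm minus the carriage's travel; the column is 60 mm from it.
- plunger (a joint): Indicator reading in m: how far the sprung plunger (0.6 to 1.8 N) is pushed in; 0 free, 0.014 end. It points down onto the middle of the sleeve: black rubber, 56 mm diameter, 72 mm long, between the rests, its centre 4 mm off the turning axis towards an unknown side (the high side). Carriage down: reading = 0.007 + 0.004 cos(high side's angle from straight up), within 0.0003.
- dial_centre (a point): Centre of the white dial, facing up, 78 mm across in a black case of 88 mm, above the sleeve (fixture z = 231 mm minus carriage travel). 12 marks, one per mm of plunger, the broad one (zero) towards the fixture's -x; the long end of the black needle points at it at zero and turns clockwise, seen from above, 30 degrees per mm.
- marker_a: Bystander, to be left alone: a felt marker, 137 mm long, 17 mm thick, lying just in front of the fixture. Origin: middle of its underside.
- marker_b: Bystander, to be left alone: a felt marker, 137 mm long, 17 mm thick, lying left of the fixture. Origin: middle of its underside.
- marker_c: Bystander, to be left alone: a felt marker, 137 mm long, 17 mm thick, lying near the robot on its left. Origin: middle of its underside.
- mug: Bystander, to be left alone: a white mug, 84 mm wide, 95 mm tall, on the right. Origin: middle of its underside.
- stapler: Bystander, to be left alone: a black stapler 150 mm long, 60 mm tall, on the right. Origin: middle of its underside.
- tape_dispenser: Bystander, to be left alone: a grey tape dispenser 150 mm long, 92 mm tall, behind the fixture. Origin: middle of its underside.
- marker_stand: Bystander, to be left alone: a clear block 75 x 160 mm with five upright markers, 142 mm tall, on the left. Origin: middle of its underside.

How it is judged:
By the outcome, as a careful person would: the job done as asked, in the order asked, and still so for the second after the job is handed in, with the robot touching nothing.
It also fails if it takes over 58 s, if anything falls off the work surface, if the arm or the gripper's body presses on something with over 40 N, if the wrist force passes 120 N, or if a joint passes its speed limit or range.

## Robot

A 6-joint arm with a two-finger parallel gripper is mounted at the origin on the work surface. World frame = base frame: x ahead of the robot, y to its left, z up, the work surface at z = 0. Lengths are in m, angles in rad, forces in N, time in s.
With the tool pointing down it reaches from about 0.25 to 0.85 m from the base axis. Payload 12.5 kg.
Tool frame: the origin (TCP) lies midway between the tips of the shut fingers; the grasp point (between the pads) lies 19 mm behind it; z points along the fingers, y is the line along which they close (so a half turn about z gives the same grasp; the last joint's range is limited). The gripper opens to 93 mm and grips with 3 to 60 N. Pads are 15 mm wide; open, the fingers measure 128 mm over their backs; the gripper's body (75 mm by 188 mm) begins 65 mm behind the grasp point.
Start: joints at [1.164, 0.351, 1.652, -0, 1.139, -0.085], TCP at [0.174, 0.522, 0.188] pointing down, gripper open.
Joint ranges: [-2.75, 2.75], [-0.79, 2.1], [0.01, 2.65], [-1.57, 4.71], [0.07, 3.14], [-2.87, 2.87]. Speed limits (rad/s): [2.22, 2.22, 2.79, 3.14, 3.14, 3.14].

## Interface

Orientations are given as a 3x3 rotation matrix whose columns are the frame's x, y, z axes.
In Python, from rig import ctrl, grab_frame, camera_info gives the robot as it stands. The module is installed in compiled form; this text tells all that it offers.
- The arm moves only by the tool move_arm, never from a script. Its argument "targets" is a list of rows, each a list of 5 numbers: the opening, from -1 (shut) to 1 (fully open), then the shift along the tool's x, y, z normalised to -1 to 1, where 1 is 150 mm, then the turn about the tool's z normalised to -1 to 1, where 1 is 0.5 rad. In form: [[fingers, x, y, z, yaw], ...]. A call has exactly 5 rows; each row is the pose to reach, as a shift and turn from the pose commanded when the call began, along the tool's axes at that moment; what a row does not reach only later rows make up. A row lasts 1/8 s, in which the tool goes at most 62.5 mm and 10.7 degrees, less where a joint would pass 70% of its speed; a pose out of reach is approached as far as the arm can. A call with a number of a shift or a turn outside -1 to 1 is refused whole. A call with a gripper value outside its range is refused whole. The fingers move at their own pace and stop on an object; the grip force is fixed at half the most. Time passes only in rows, so rows that repeat a pose let the fingers close, or fill a call up. It gives the time, the measured TCP pose, the force, the opening and the grip force at its end, in the units of the state.
- ctrl.read_state(): the state, without advancing time (a new reading comes with each control period).
- grab_frame(name): name is "side" or "top"; returns the picture (420x560x3 uint8, red, green, blue); there is no depth.
- camera_info(name): a dict with "fx", "fy", "cx", "cy" (pixels), "distortion" ([k1, k2, p1, p2, k3] as OpenCV has them; the pictures are not rectified), "R" (3x3) and "t" (3): a world point X has camera coordinates R X + t. Camera axes: x right, y down, z forward; pixel columns grow to the right and rows downward; lengths in m; the calibration is good to about 2 mm. A picture is of the moment at which its call begins. camera_info takes no time and is no camera call.
- ctrl.sign_off(): hands the job in; it is judged then, once.
The state is a dict: "time_s": time; "joint_pos": joint angles; "joint_velocities": joint speeds; "tau": joint torques, N m; "tool_pos": TCP position; "tcp_rot": TCP orientation; "wrist_force": force on the tool from outside, world axes, zero at the start; "torque": the same for the moment, N m; "grip_width": opening from 0.0 (shut) to 1.0 (fully open); "grip_force": force on a finger pad.
Only numpy, scipy, OpenCV 4.12 (cv2) and the standard library are available. Lean on these libraries where they do the work, as an engineer would, in place of code of your own. Each camera call takes 0.05 s, during which the arm holds its last target. There are 200 camera calls.

## Working session

There is one attempt and no reset: what is moved stays moved. The work goes in short steps, Python scripts to look and compute and a tool call to move; the robot and the scene stay as the last step left them, time stands still between calls to the robot, and variables do not carry over. Pictures are saved under pics/ and viewed, at most 10 in all, crops included, and the job is handed in when it is done.

Besides the shell and the picture viewer there is one more tool, called after "Call:" as name(argument=value, ...) on one line, values as JSON. move_arm: Moves the arm, as the interface text tells. Scaled input: -1 to 1 covers 150 mm each way for a shift and 0.5 rad each way for a turn. Its arguments: {"type":"object","properties":{"targets":{"type":"array"}},"required":["targets"]}

```bash
mkdir -p pics; python3 - <<'E'
from rig import ctrl, grab_frame, camera_info
import cv2
for n in("side","top"):
    im=grab_frame(n); cv2.imwrite(f"pics/{n}0.png",im[:,:,::-1])
    print(n,camera_info(n))
s=ctrl.read_state();print(s['tool_pos'],s['tcp_rot'],s['time_s'],s['wrist_force'])
E
```

```text
side {'fx': 462.1544814032798, 'fy': 462.1544814032798, 'cx': 283.4539753041242, 'cy': 211.9866613067022, 'distortion': array([0.04229802, 0.        , 0.        , 0.        , 0.        ]), 'R': array([[ 0.82719355, -0.56189561,  0.00491457],
       [-0.323623  , -0.48353447, -0.81330349],
       [ 0.45936803,  0.67116894, -0.58181894]]), 't': array([-0.39384767,  0.30145484,  1.1691232 ])}
top {'fx': 431.536914067365, 'fy': 431.536914067365, 'cx': 283.2771008521121, 'cy': 211.11028021271636, 'distortion': array([-0.08636461,  0.        ,  0.        ,  0.        ,  0.        ]), 'R': array([[ 1.78555373e-02, -9.99840483e-01, -4.35006746e-04],
       [-9.70016248e-01, -1.72174493e-02, -2.42429448e-01],
       [ 2.42383286e-01,  4.75067166e-03, -9.70168941e-01]]), 't': array([0.01293455, 0.5320366 , 1.14432509])}
[0.17379011 0.52145667 0.18796593] [[-9.48667554e-01  3.16274701e-01 -4.31301039e-04]
 [ 3.16274979e-01  9.48667056e-01 -9.76572374e-04]
 [ 1.00295952e-04 -1.06285225e-03 -9.99999430e-01]] 0.1 [-0.01691574  0.23627051 -0.29470904]
```

View pics/side0.png

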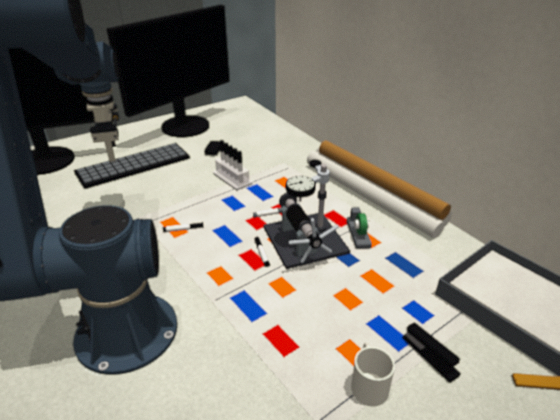

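View pics/top0.png

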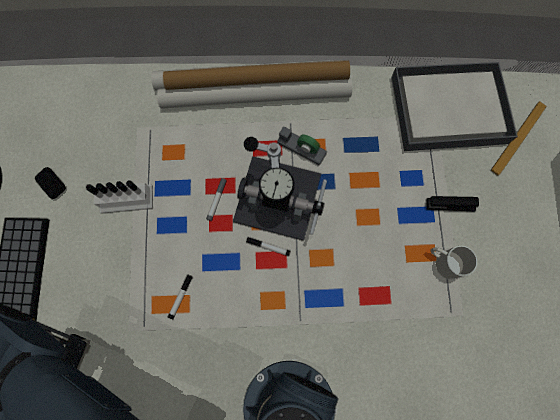

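The fixture is at about (280,195) in the top view and (305,225) in the side view. The press pad is at about (251,144) in the top view. I'll enlarge both.

```bash
python3 - <<'E'
import cv2,numpy as np
a=cv2.imread('pics/top0.png')[120:260,210:350]; b=cv2.imread('pics/side0.png')[145:285,240:380]
f=lambda i:cv2.resize(i,(560,560),interpolation=cv2.INTER_CUBIC)
cv2.imwrite('pics/c0.png',f(a));cv2.imwrite('pics/c1.png',f(b))
E
```

```text
(no output)
```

View pics/c0.png

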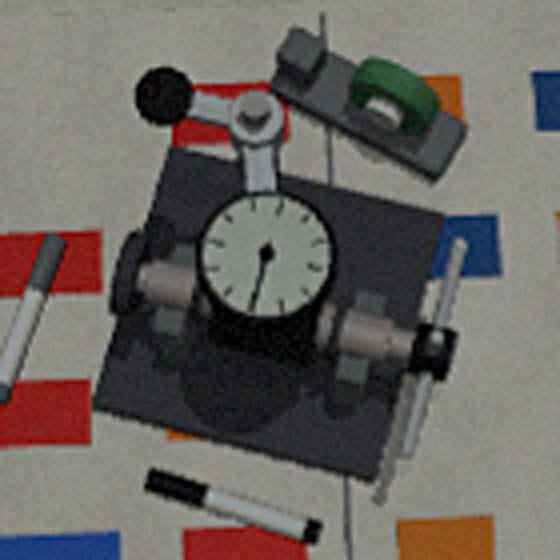

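View pics/c1.png

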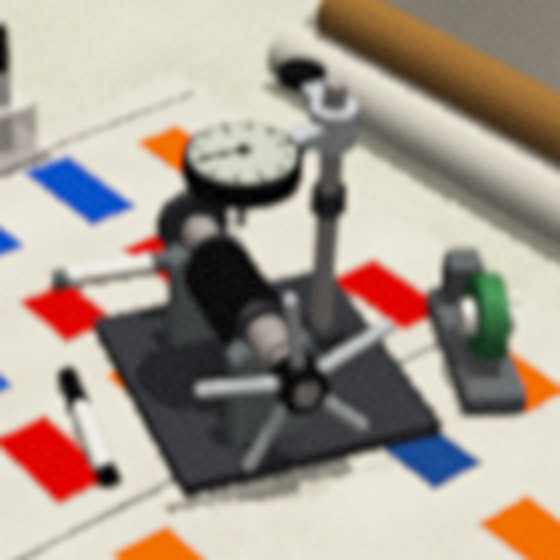

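In the top crop the plate corners are at (172,147), (445,213), (380,482) and (95,408), with the pad at (163,95), dial at (265,252) and column top at (256,112). In the side crop the corners are at (188,490), (438,428) and (98,325). The spoke tips are at (290,297), (388,328), (365,425), (250,465) and (200,388).

```bash
cat > h.py <<'E'
import numpy as np,cv2
from scipy.optimize import least_squares
from rig import ctrl,camera_info
C={n:camera_info(n) for n in("side","top")}
def proj(n,X):
    c=C[n];K=np.array([[c['fx'],0,c['cx']],[0,c['fy'],c['cy']],[0,0,1]])
    return cv2.projectPoints(np.atleast_2d(X).astype(float),cv2.Rodrigues(c['R'])[0],c['t'],K,c['distortion'])[0][:,0]
def W(p,X):
    X=np.atleast_2d(X)/1000.;c,s=np.cos(p[2]),np.sin(p[2])
    return X@np.array([[c,-s,0],[s,c,0],[0,0,1]]).T+[p[0],p[1],0]
def spokes(a0,r=80): return [[r*np.sin(a0+k*2*np.pi/5),-115,100+r*np.cos(a0+k*2*np.pi/5)] for k in range(5)]
E
python3 - <<'E'
from h import *
top=[([130,115,16],172,147),([130,-100,16],445,213),([-80,-100,16],380,482),([-80,115,16],95,408),([85,90,236],163,95),([85,30,250],256,112),([0,0,231],265,252)]
side=[([-80,-100,16],188,490),([130,-100,16],438,428),([-80,115,16],98,325)]
tips=np.array([(290,297),(388,328),(365,425),(250,465),(200,388)])/4+[240,145]
def obs(l,o): return np.array([[a[1],a[2]] for a in l])/4+o
def res(p,full=False):
    r=[proj('top',W(p,[a[0] for a in top]))-obs(top,[210,120]),proj('side',W(p,[a[0] for a in side]))-obs(side,[240,145]),proj('side',W(p,spokes(p[3],78)))-tips]
    return r if full else np.concatenate(r).ravel()
best=min((least_squares(res,[.6,0,-.25,a],loss='soft_l1') for a in(-.6,-.3,0,.3,.6)),key=lambda s:s.cost)
print(best.x,best.cost,[np.round(x,1) for x in res(best.x,True)])
p=best.x;np.save('p.npy',p)
print('pad',W(p,[85,90,236]),'hub',W(p,[0,-115,100]));print('tips',W(p,spokes(p[3])).round(3),np.degrees(p[3]))
E
```

```text
[ 0.55939672  0.03792913 -0.2333313  -0.13583062] 9.32400916405774 [array([[-0.8, -0.2],
       [ 0.2,  0. ],
       [-0.2, -0.1],
       [-0.8,  0.2],
       [ 0.1, -0.6],
       [-0.1, -1.5],
       [ 0.9,  0.6]]), array([[-0.6, -0.5],
       [ 1.4, -1.4],
       [-1.9, -1.2]]), array([[ 0.1,  1.1],
       [ 1.2, -0.3],
       [-0.3,  1.1],
       [-0.3,  1.6],
       [-0.3,  1.8]])]
pad [[0.66290313 0.10583658 0.236     ]] hub [[ 0.53280644 -0.07395455  0.1       ]]
tips [[ 0.522 -0.071  0.179]
 [ 0.603 -0.091  0.135]
 [ 0.587 -0.087  0.042]
 [ 0.496 -0.065  0.03 ]
 [ 0.456 -0.056  0.114]] -7.782521078846782
```

Call:
move_arm(targets=[[-1, -0.2, -0.1, -0.3, 0.2], [-1, -0.4, -0.2, -0.6, 0.4], [-1, -0.6, -0.3, -0.75, 0.6], [-1, -0.8, -0.35, -0.75, 0.8], [-1, -1, -0.4, -0.75, 1]])

```text
time_s: 0.72
tool_pos: [0.298, 0.4167, 0.301]
tcp_rot: [[-0.678, 0.735, 0.0], [0.735, 0.678, 0.0], [-0.0, 0.0, -1.0]]
wrist_force: [0.4, 0.2, 0.8]
grip_width: 0.512
grip_force: 0.0
```

```bash
cat >> h.py <<'E'
p=np.load('p.npy') if __import__('os').path.exists('p.npy') else None
def rel(X,yaw=None):
    """shift to world X (mm->units of 150mm) in tool axes, turn to tool-x world yaw"""
    s=ctrl.read_state();R=s['tcp_rot'];d=R.T@(np.asarray(X).ravel()-s['tool_pos'])/.15
    y=np.arctan2(R[1,0],R[0,0]);ty=np.pi/2+p[2] if yaw is None else yaw
    print('t',round(s['time_s'],2),'tcp',s['tool_pos'].round(3),'F',s['wrist_force'].round(1),'shift',d.round(3),'turn',round((y-ty)/.5,2),'j',s['joint_pos'].round(2))
def fx(X): # world->fixture mm
    c,s=np.cos(p[2]),np.sin(p[2]);d=(np.asarray(X)-[p[0],p[1],0])*1000
    return np.array([c*d[0]+s*d[1],-s*d[0]+c*d[1],d[2]])
E
python3 -c "
from h import *
rel(W(p,[85,90,256]))"
```

```text
t 0.72 tcp [0.298 0.417 0.301] F [0.4 0.2 0.8] shift [-3.173  0.381  0.3  ] turn 1.96 j [ 0.86  0.19  1.59 -0.    1.37  0.11]
```

Call:
move_arm(targets=[[-1, -0.25, 0, 0, 0.2], [-1, -0.5, 0, 0, 0.4], [-1, -0.75, 0, 0, 0.6], [-1, -1, 0, 0, 0.8], [-1, -1, 0, 0, 1]])

```text
time_s: 1.35
tool_pos: [0.4005, 0.3059, 0.3006]
tcp_rot: [[-0.241, 0.971, -0.0], [0.971, 0.241, -0.001], [-0.001, -0.001, -1.0]]
wrist_force: [0.1, 0.6, 0.4]
grip_width: 0.01
grip_force: 0.0
```

```bash
python3 -c "
from h import *
rel(W(p,[85,90,256]))"
```

```text
t 1.35 tcp [0.401 0.306 0.301] F [0.1 0.6 0.4] shift [-1.715  1.377  0.297] turn 0.95 j [ 0.56  0.17  1.61 -0.    1.36  0.32]
```

Call:
move_arm(targets=[[-1, -0.25, 0.25, 0, 0.2], [-1, -0.5, 0.5, 0, 0.4], [-1, -0.75, 0.75, 0, 0.6], [-1, -1, 1, 0, 0.8], [-1, -1, 1, 0, 0.95]])

```text
time_s: 1.98
tool_pos: [0.5837, 0.1969, 0.2995]
tcp_rot: [[0.23, 0.973, -0.002], [0.973, -0.23, -0.001], [-0.001, -0.001, -1.0]]
wrist_force: [-0.3, 0.6, 0.1]
grip_width: 0.006
grip_force: 0.0
```

```bash
python3 -c "
from h import *
rel(W(p,[85,90,256]))"
```

```text
t 1.98 tcp [0.584 0.197 0.299] F [-0.3  0.6  0.1] shift [-0.469  0.654  0.289] turn 0.0 j [ 0.25  0.39  1.32 -0.    1.43  0.48]
```

Call:
move_arm(targets=[[-1, -0.16, 0.22, 0, 0], [-1, -0.32, 0.44, 0.1, 0], [-1, -0.47, 0.65, 0.2, 0], [-1, -0.47, 0.65, 0.29, 0], [-1, -0.47, 0.65, 0.29, 0]])

```text
time_s: 2.6
tool_pos: [0.66, 0.109, 0.2561]
tcp_rot: [[0.224, 0.975, -0.003], [0.975, -0.224, -0.0], [-0.001, -0.003, -1.0]]
wrist_force: [-0.7, 0.0, 0.4]
grip_width: 0.002
grip_force: 0.0
```

```bash
python3 - <<'E'
from h import *
from rig import grab_frame
rel(W(p,[85,90,236]))
a=grab_frame('top')[120:260,210:350];b=grab_frame('side')[125:265,240:380]
cv2.imwrite('pics/pad.png',cv2.resize(np.hstack([a,b])[:,:,::-1],(800,400),interpolation=cv2.INTER_CUBIC))
E
```

```text
t 2.6 tcp [0.66  0.109 0.256] F [-0.7  0.   0.4] shift [-0.016  0.024  0.134] turn 0.01 j [0.09 0.52 1.22 0.   1.4  0.32]
```

View pics/pad.png

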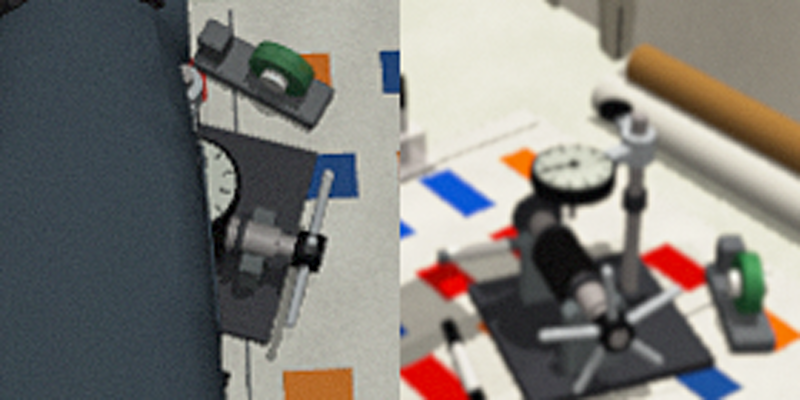

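```bash
python3 - <<'E'
from h import *
s=ctrl.read_state()
for X in(s['tool_pos'],W(p,[85,90,236]),W(p,[85,30,250])): print(((proj('side',X)-[240,125])*800/280+[400,0]).round())
E
```

```text
[[611.  83.]]
[[614. 102.]]
[[639. 117.]]
```

Call:
move_arm(targets=[[-1, -0.02, 0.02, 0.04, 0], [-1, -0.02, 0.02, 0.08, 0], [-1, -0.02, 0.02, 0.12, 0], [-1, -0.02, 0.02, 0.16, 0], [-1, -0.02, 0.02, 0.2, 0]])

```text
time_s: 3.32
tool_pos: [0.6632, 0.105, 0.227]
tcp_rot: [[0.224, 0.975, -0.0], [0.975, -0.224, -0.0], [-0.0, -0.0, -1.0]]
wrist_force: [-0.3, 0.3, -0.8]
grip_width: 0.006
grip_force: 0.0
```

```bash
python3 - <<'E'
from h import *
from rig import grab_frame
rel(W(p,[85,90,236]))
b=grab_frame('side')[130:210,280:360]
cv2.imwrite('pics/pad2.png',cv2.resize(b[:,:,::-1],(600,600),interpolation=cv2.INTER_CUBIC))
for X in(ctrl.read_state()['tool_pos'],W(p,[85,90,236])): print((proj('side',X)-[280,130])*7.5)
E
```

```text
t 3.33 tcp [0.663 0.105 0.227] F [-0.3  0.3 -0.8] shift [ 0.005 -0.003 -0.06 ] turn 0.01 j [ 0.09  0.55  1.26 -0.    1.34  0.31]
[[263.08468478 252.35202798]]
[[262.98424918 229.94486251]]
```

View pics/pad2.png

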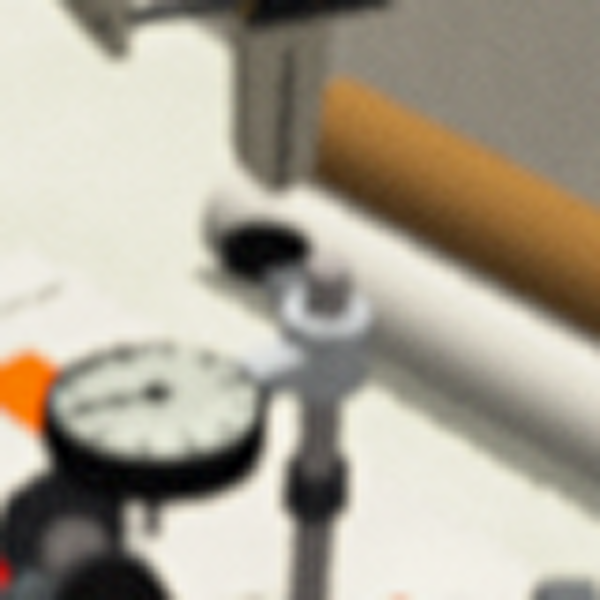

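```bash
python3 - <<'E'
from h import *
from rig import grab_frame
s0=np.array([0.1738,.5215,.188]);y=np.array([.316,.949,0])
for e in(-.0465,0,.0465): print(e,proj('side',s0+e*y),proj('side',s0+e*y+[0,0,.02]))
a=cv2.imread('pics/side0.png')[90:190,60:160]
b=grab_frame('side')[110:210,260:360][:,:,::-1]
o=np.hstack([cv2.resize(i,(400,400),interpolation=cv2.INTER_CUBIC) for i in(a,b)])
cv2.imwrite('pics/cmp.png',o)
E
```

```text
-0.0465 [[114.04202414 169.19351423]] [[112.67422053 163.59317583]]
0 [[114.21327559 162.08867589]] [[112.87780807 156.56744862]]
0.0465 [[114.37332182 155.31993412]] [[113.06863534 149.87641864]]
```

View pics/cmp.png

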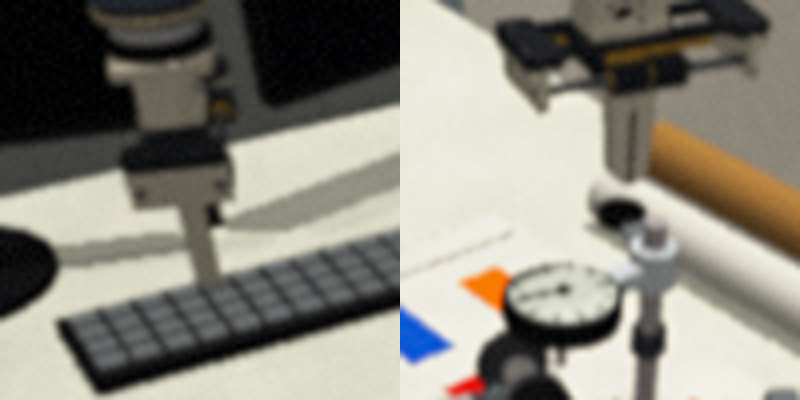

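Call:
move_arm(targets=[[-1, 0, 0, 0.04, 0], [-1, 0, 0, 0.08, 0], [-1, 0, 0, 0.1, 0], [-1, 0, 0, 0.12, 0], [-1, 0, 0, 0.14, 0]])

```text
time_s: 4.05
tool_pos: [0.6632, 0.105, 0.2063]
tcp_rot: [[0.224, 0.975, 0.0], [0.975, -0.224, 0.0], [0.0, 0.0, -1.0]]
wrist_force: [0.0, -1.4, 0.3]
grip_width: 0.008
grip_force: 0.0
```

Call:
move_arm(targets=[[-1, 0, 0, 0.02, 0], [-1, 0, 0, 0.04, 0], [-1, 0, 0, 0.06, 0], [-1, 0, 0, 0.08, 0], [-1, 0, 0, 0.1, 0]])

```text
time_s: 4.68
tool_pos: [0.6632, 0.105, 0.1916]
tcp_rot: [[0.224, 0.975, 0.0], [0.975, -0.224, 0.0], [0.0, 0.0, -1.0]]
wrist_force: [-1.8, -0.4, 4.7]
grip_width: 0.004
grip_force: 2.5
```

```bash
python3 - <<'E'
from h import *
from rig import grab_frame
b=grab_frame('side')[130:210,280:360]
cv2.imwrite('pics/pad3.png',cv2.resize(b[:,:,::-1],(600,600),interpolation=cv2.INTER_CUBIC))
E
```

```text
(no output)
```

View pics/pad3.png

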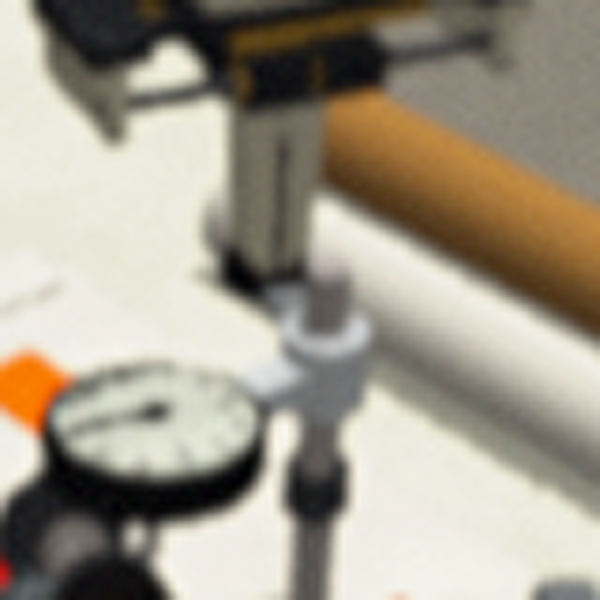

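Call:
move_arm(targets=[[-1, 0, 0, 0.04, 0], [-1, 0, 0, 0.08, 0], [-1, 0, 0, 0.12, 0], [-1, 0, 0, 0.16, 0], [-1, 0, 0, 0.18, 0]])

```text
time_s: 5.35
tool_pos: [0.6633, 0.105, 0.1644]
tcp_rot: [[0.224, 0.975, 0.0], [0.975, -0.224, 0.0], [0.0, 0.0, -1.0]]
wrist_force: [-1.1, 0.4, 6.1]
grip_width: 0.006
grip_force: 3.0
```

Call:
move_arm(targets=[[-1, 0, 0, 0.01, 0], [-1, 0, 0, 0.02, 0], [-1, 0, 0, 0.03, 0], [-1, 0, 0, 0.04, 0], [-1, 0, 0, 0.05, 0]])

```text
time_s: 5.98
tool_pos: [0.6636, 0.1051, 0.1604]
tcp_rot: [[0.224, 0.975, 0.002], [0.975, -0.224, 0.0], [0.001, 0.002, -1.0]]
wrist_force: [-14.8, -0.8, 34.6]
grip_width: 0.007
grip_force: 17.3
```

Call:
move_arm(targets=[[-1, 0, 0, -0.1, 0], [-1, 0, 0, -0.3, 0], [-1, -0.3, 0, -0.55, 0], [-1, -0.65, 0, -0.55, 0], [-1, -1, 0, -0.55, 0]])

```text
time_s: 6.6
tool_pos: [0.6292, -0.0425, 0.2395]
tcp_rot: [[0.224, 0.975, 0.0], [0.975, -0.224, -0.0], [0.0, 0.0, -1.0]]
wrist_force: [0.6, -0.1, -0.2]
grip_width: 0.006
grip_force: 0.0
```

```bash
python3 -c "
from h import *
rel(W(p,[0,-115,200]))
print(fx(ctrl.read_state()['tool_pos']))"
```

```text
t 6.6 tcp [ 0.629 -0.043  0.24 ] F [ 0.6 -0.1 -0.2] shift [-0.348 -0.58   0.263] turn 0.02 j [-0.14  0.46  1.37 -0.    1.32  0.08]
[ 86.51930034 -62.14534863 239.53592182]
```

Call:
move_arm(targets=[[-1, -0.2, -0.2, 0, 0], [-1, -0.35, -0.45, 0, 0], [-1, -0.35, -0.7, 0.1, 0], [-1, -0.35, -0.87, 0.25, 0], [-1, -0.35, -0.87, 0.25, 0]])

```text
time_s: 7.22
tool_pos: [0.4892, -0.0628, 0.2011]
tcp_rot: [[0.224, 0.975, -0.002], [0.975, -0.224, 0.001], [-0.0, -0.002, -1.0]]
wrist_force: [-0.4, -0.5, 0.5]
grip_width: 0.005
grip_force: 0.0
```

```bash
python3 - <<'E'
from h import *
from rig import grab_frame
rel(W(p,[0,-115,200]));t=ctrl.read_state()['tool_pos'];print(fx(t))
a=grab_frame('top');b=grab_frame('side')
print('top dial',proj('top',W(p,[0,0,186])),'side dial',proj('side',W(p,[0,0,186])),'tcp',proj('side',t))
f=lambda i,u,v:cv2.resize(i[v:v+90,u:u+90,::-1],(400,400),interpolation=cv2.INTER_CUBIC)
cv2.imwrite('pics/dial.png',np.hstack([f(a,240,145),f(b,265,160)]))
E
```

```text
t 7.22 tcp [ 0.489 -0.063  0.201] F [-0.4 -0.5  0.5] shift [-0.007  0.3    0.007] turn 0.01 j [-0.22  0.23  1.78 -0.    1.13  0.  ]
[ -45.0221428  -114.2443282   201.08387965]
top dial [[277.36020066 189.00897213]] side dial [[300.13595473 195.06049331]] tcp [[301.07707189 215.72007928]]
```

View pics/dial.png

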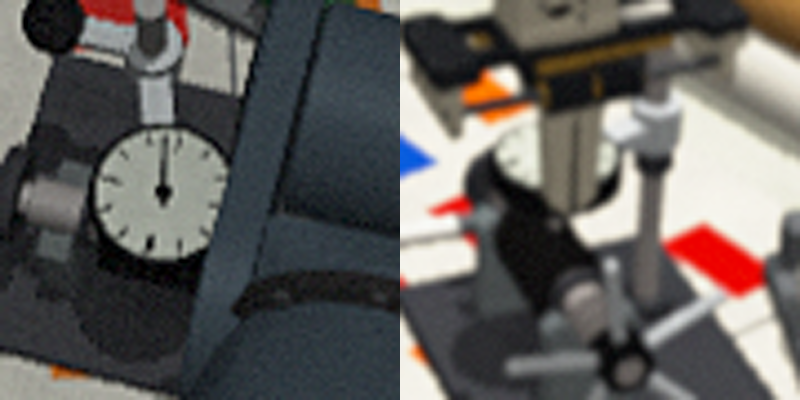

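The dial reads about 5.6: the needle points straight up at (163,137), with zero at (152,243). The carriage is on its stop. The high side is about 110° off, so I'll descend between the spokes and test a push towards +x.

Call:
move_arm(targets=[[-1, 0.03, 0, 0.15, 0], [-1, 0.03, 0, 0.3, 0], [-1, 0.03, 0, 0.45, 0], [-1, 0.03, 0, 0.6, 0], [-1, 0.03, 0, 0.6, 0]])

```text
time_s: 7.95
tool_pos: [0.4922, -0.0588, 0.1113]
tcp_rot: [[0.224, 0.975, -0.001], [0.975, -0.224, 0.0], [-0.0, -0.001, -1.0]]
wrist_force: [0.3, 0.5, 0.4]
grip_width: 0.005
grip_force: 0.0
```

Call:
move_arm(targets=[[-1, 0, 0.05, 0, 0], [-1, 0, 0.1, 0, 0], [-1, 0, 0.15, 0, 0], [-1, 0, 0.2, 0, 0], [-1, 0, 0.25, 0, 0]])

```text
time_s: 8.57
tool_pos: [0.5285, -0.0672, 0.1119]
tcp_rot: [[0.224, 0.975, -0.0], [0.975, -0.224, 0.0], [-0.0, -0.0, -1.0]]
wrist_force: [-2.3, 1.0, -2.0]
grip_width: 0.006
grip_force: 0.9
```

```bash
cat > dial.py <<'E'
from h import *
from rig import grab_frame
from scipy.ndimage import map_coordinates
def read(c=(276.7,188.2),R=(4,6,8,10)):
    g=cv2.GaussianBlur(grab_frame('top').astype(np.float32).mean(2),(0,0),.6)
    b=np.radians(np.arange(0,360,3))
    s=sum(map_coordinates(g,[c[1]-r*np.cos(b),c[0]+r*np.sin(b)],order=1) for r in R)/len(R)
    o=np.argsort(s)[:6];print([(int(k*3),round(((k*3-192)%360)/30,1),int(s[k])) for k in o],'med',np.median(s))
    t=ctrl.read_state();print(fx(t['tool_pos']).round(1),t['time_s'])
E
python3 -c "
from dial import *
read()"
```

```text
[(45, np.float64(7.1), 95), (42, np.float64(7.0), 99), (48, np.float64(7.2), 106), (39, np.float64(6.9), 110), (36, np.float64(6.8), 122), (51, np.float64(7.3), 125)] med 165.02318
[  -4.9 -109.5  111.9] 8.625
```

Call:
move_arm(targets=[[-1, 0, 0, 0.03, 0], [-1, 0, 0.03, 0.05, 0], [-1, 0, 0.08, 0.05, 0], [-1, 0, 0.13, 0.05, 0], [-1, 0, 0.18, 0.05, 0]])

```text
time_s: 9.25
tool_pos: [0.555, -0.0733, 0.1044]
tcp_rot: [[0.224, 0.975, -0.0], [0.975, -0.224, -0.0], [-0.0, -0.0, -1.0]]
wrist_force: [-3.3, 0.3, 0.3]
grip_width: 0.008
grip_force: 1.1
```

```bash
python3 -c "
from dial import *
read()"
```

```text
[(102, np.float64(9.0), 95), (105, np.float64(9.1), 101), (99, np.float64(8.9), 104), (108, np.float64(9.2), 113), (96, np.float64(8.8), 119), (111, np.float64(9.3), 129)] med 168.22781
[  22.4 -109.3  104.5] 9.3
```

Call:
move_arm(targets=[[-1, 0, -0.08, 0, 0], [-1, 0, -0.08, -0.25, 0], [-1, 0, -0.08, -0.48, 0], [-1, 0, -0.4, -0.48, 0], [-1, 0, -0.6, -0.48, 0]])

```text
time_s: 9.93
tool_pos: [0.4647, -0.0525, 0.1766]
tcp_rot: [[0.224, 0.975, 0.001], [0.975, -0.224, -0.0], [-0.0, 0.001, -1.0]]
wrist_force: [0.7, 0.4, 0.7]
grip_width: 0.004
grip_force: 0.0
```

Call:
move_arm(targets=[[-1, 0, 0, 0.2, 0], [-1, 0, 0, 0.46, 0], [-1, 0, 0.06, 0.46, 0], [-1, 0, 0.13, 0.46, 0], [-1, 0, 0.2, 0.46, 0]])

```text
time_s: 10.55
tool_pos: [0.4975, -0.0601, 0.1089]
tcp_rot: [[0.224, 0.975, 0.002], [0.975, -0.224, -0.0], [0.0, 0.002, -1.0]]
wrist_force: [-1.2, 1.5, 2.0]
grip_width: 0.006
grip_force: 1.1
```

```bash
python3 -c "
from dial import *
read()"
```

```text
[(129, np.float64(9.9), 90), (126, np.float64(9.8), 95), (132, np.float64(10.0), 99), (123, np.float64(9.7), 110), (135, np.float64(10.1), 115), (120, np.float64(9.6), 127)] med 161.46799
[ -36.4 -109.7  108.7] 10.6
```

Call:
move_arm(targets=[[-1, 0, 0.07, 0, 0], [-1, 0, 0.14, 0, 0], [-1, 0, 0.2, 0, 0], [-1, 0, 0.25, 0, 0], [-1, 0, 0.28, 0, 0]])

```text
time_s: 11.22
tool_pos: [0.5371, -0.0692, 0.1071]
tcp_rot: [[0.224, 0.975, -0.001], [0.975, -0.224, 0.0], [0.0, -0.001, -1.0]]
wrist_force: [-2.5, 1.4, -1.2]
grip_width: 0.006
grip_force: 1.0
```

```bash
python3 -c "
from dial import *
read()"
```

```text
[(168, np.float64(11.2), 94), (165, np.float64(11.1), 100), (171, np.float64(11.3), 103), (162, np.float64(11.0), 116), (174, np.float64(11.4), 119), (159, np.float64(10.9), 133)] med 165.79977
[   3.6 -109.4  107.3] 11.275
```

Call:
move_arm(targets=[[-1, 0, -0.05, 0, 0], [-1, 0, -0.1, 0, 0], [-1, 0, -0.1, -0.3, 0], [-1, 0, -0.1, -0.6, 0], [-1, -0.4, -0.1, -0.9, 0]])

```text
time_s: 11.9
tool_pos: [0.5112, -0.1133, 0.2369]
tcp_rot: [[0.221, 0.975, 0.002], [0.975, -0.221, -0.0], [0.0, 0.002, -1.0]]
wrist_force: [1.4, -0.6, -0.6]
grip_width: 0.007
grip_force: 0.0
```

Call:
move_arm(targets=[[-1, -0.3, -0.1, 0, 0], [-1, -0.6, -0.2, 0, 0], [-1, -1, -0.3, 0, 0], [-1, -1, -0.3, 0, 0], [-1, -1, -0.3, 0, 0]])

```text
time_s: 12.52
tool_pos: [0.4335, -0.2502, 0.235]
tcp_rot: [[0.225, 0.974, 0.0], [0.974, -0.225, 0.0], [0.0, 0.0, -1.0]]
wrist_force: [-0.5, 0.6, -0.3]
grip_width: 0.003
grip_force: 0.0
```

```bash
python3 - <<'E'
from dial import *
read()
a=grab_frame('top');b=grab_frame('side')
f=lambda i,u,v:cv2.resize(i[v:v+130,u:u+130,::-1],(400,400),interpolation=cv2.INTER_CUBIC)
cv2.imwrite('pics/end.png',np.hstack([f(a,215,125),f(b,250,155)]))
E
```

```text
[(168, np.float64(11.2), 90), (165, np.float64(11.1), 96), (171, np.float64(11.3), 99), (162, np.float64(11.0), 111), (174, np.float64(11.4), 115), (159, np.float64(10.9), 129)] med 161.46408
[ -55.6 -308.9  235. ] 12.575
```

View pics/end.png

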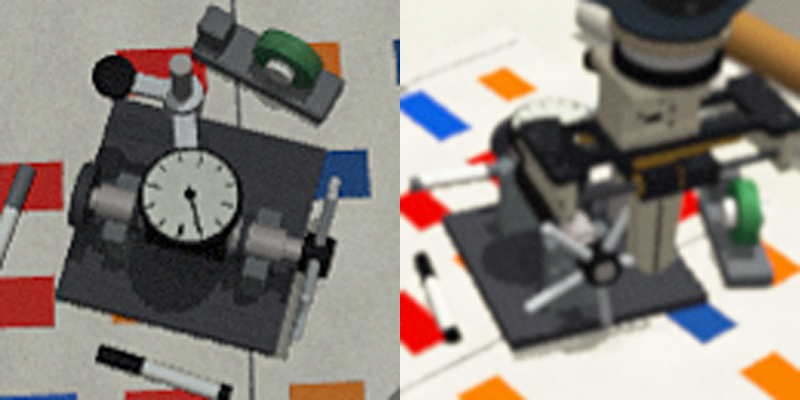

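The needle is at about 11, with its tip at (200,232) and centre at (190,194). The spindle is seated, the carriage is down, the bystanders haven't moved, and the arm is clear.

```bash
python3 -c "
from rig import ctrl
print(ctrl.sign_off())"
```

```text
the job is handed in; nothing more can be done
None
```

The job is handed in: the indicator is down on its stop, the dial reads about 11.1 (its maximum), the spindle is seated in its rests, the desk things look unmoved, and the arm was clear at about 12.6 s.

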